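# Build up the stacking desk organiser

## Robot

A 6-joint arm with a two-finger parallel gripper is mounted at the origin on the work surface. World frame = base frame: x ahead of the robot, y to its left, z up, the work surface at z = 0. Lengths are in m, angles in degrees, forces in N, time in s.
With the tool pointing down it reaches from about 0.25 to 0.725 m from the base axis. Payload 9.7 kg.
Tool frame: the origin (TCP) lies between the finger pads; the fingertips stand bot.tcp_to_tips ahead of it and the grasp point (between the pads) lies 11 mm behind it (bot.tcp_to_tips is the distance from the TCP to the fingertips, in m); z points along the fingers, y is the line along which they close (so a half turn about z gives the same grasp; the last joint's range is limited). The gripper opens to 85 mm and grips with 20 to 120 N. Pads are 22 mm wide; open, the fingers measure 114 mm over their backs; the gripper's body (76 mm by 85 mm) begins 54 mm behind the grasp point. The pads swing forward as they close: fully open they stand 13 mm farther back than shut.
Start: joints at [-66.291, 4.979, 10.078, 95.1, 0, 90], TCP at [0.221, -0.504, 0.239] pointing down, gripper open.
Joint ranges: [-179.16, 179.16], [-48.56, 103.87], [-65.8, 70.77], [-126.05, 130.52], [-82.76, 87.17], [-180, 180]. Speed limits (degrees/s): [127.2, 127.2, 147.25, 180, 180, 180].

## Interface

Orientations are given as [roll, pitch, yaw] about the fixed x, y, z axes, in that order (R = Rz(yaw) Ry(pitch) Rx(roll)).
In Python, from workcell import bot gives the robot as it stands. The module is installed in compiled form; this text tells all that it offers.
- The arm moves only by the tool carry_out, never from a script. Its arguments are lists of equal length, an entry for each row: "linear": the shift along the world's x, y, z normalised to -1 to 1, where 1 is 2 cm, a list of three; "rotation": the turn, a rotation vector about the world's x, y, z normalised to -1 to 1, where 1 is 8 degrees, a list of three; "grip": the closure, from -1 (fully open) to 1 (shut). In form: {"linear": [[tx, ty, tz], ...], "rotation": [[rx, ry, rz], ...], "grip": [grip, ...]}. A call has 1 to 12 rows; each row shifts and turns the commanded pose from where the row before left it; what a row does not reach is not made up. A row lasts 1/10 s, in which the tool goes at most 50 mm and 8.59 degrees, less where a joint would pass 70% of its speed; a pose out of reach is approached as far as the arm can. A call with a number of a shift or a turn outside -1 to 1 is refused whole. A call with a gripper value outside its range is refused whole. The fingers move at their own pace and stop on an object; "grip_force" is the grip in N (left out, the last holds). Time passes only in rows, so rows that do not move let the fingers close. It gives the time, the measured TCP pose, the force, the opening and the grip force at its end, in the units of the state.
- bot.get_obs(): the state, without advancing time (a new reading comes with each control period).
- bot.camera(name): name is "scene" or "side" or "wrist"; returns the picture (480x640x3 uint8, blue, green, red); there is no depth.
- bot.camera_model(name): a dict with "fx", "fy", "cx", "cy" (pixels), "camera_from_world" (4x4, takes a point from world to camera coordinates). Camera axes: x right, y up, looking along -z (the intrinsics and any distortion apply to the point x, -y, -z); pixel columns grow to the right and rows downward; lengths in m; the calibration is good to about 2 mm. A picture is of the moment at which its call begins: read the wrist's pose just before it. camera_model takes no time and is no camera call; for the wrist camera it gives the pose at the moment of the call.
- bot.job_done(): hands the job in; it is judged then, once.
The state is a dict: "time": time; "q": joint angles; "qd": joint speeds; "joint_efforts": joint torques, N m; "ee_pos": TCP position; "tcp_rot": TCP orientation; "wrist_force": force on the tool from outside, world axes, zero at the start; "torque": the same for the moment, N m; "opening": finger opening in m; "grasp_force": force on a finger pad.
Only numpy, scipy, OpenCV 4.12 (cv2) and the standard library are available. Lean on these libraries where they do the work, as an engineer would, in place of code of your own. Each camera call takes 0.05 s, during which the arm holds its last target. There are 200 camera calls.

## Task

Put the desk organiser together on the dark-wood dock, in this order: set the blue tray squarely in the dock, lay the white carton of staples flat inside it, stack the red tray squarely on the blue one so that it seats in its rim, lay the yellow tape roll flat in the red tray, and close the red tray with the black lid, seated in its rim. Leave the grey dock empty, and leave the stapler and highlighter where they are.

Things in the scene. Friction and masses are not known exactly. Their poses are not given: they have to be found in the camera images.
- wood_dock: dark-wood flat rectangular dock, 164 x 100 mm, 12 mm tall in all, fixed to the desk: a floor 6 mm above its origin, with a 6 mm wide rim standing 6 mm above that floor all round (recess 152 x 88 mm). Origin: centre of its underside, on the desk; x along its 164 mm length, y across, z up. The organiser is built on this one.
- grey_dock: grey plastic flat rectangular dock, 164 x 100 mm, 12 mm tall in all, fixed to the desk: a floor 6 mm above its origin, with a 6 mm wide rim standing 6 mm above that floor all round (recess 152 x 88 mm). Origin: centre of its underside, on the desk; x along its 164 mm length, y across, z up. To be left empty.
- blue_tray: blue open desk tray, 130 x 66 x 43 mm, walls 4 mm, standing on a foot of 110 x 46 x 5 mm under its body. Inside 122 x 58 mm, inner floor 9 mm above the origin. Origin: centre of the foot's underside; x along the length, z up; ends alike bar a label. 0.12 kg. First piece of the organiser.
- carton: white carton of staples with a blue stripe over its top, 42 x 40 x 24 mm, closed and rigid, 0.07 kg. Origin: centre of its underside; x along the 42 mm side, y along the 40 mm side (the stripe runs along x), z up. Goes on the inner floor of the blue tray, anywhere it lies flat.
- red_tray: red open desk tray, 130 x 66 x 43 mm, walls 4 mm, standing on a foot of 110 x 46 x 5 mm under its body. Inside 122 x 58 mm, inner floor 9 mm above the origin. Origin: centre of the foot's underside; x along the length, z up; ends alike bar a label. 0.12 kg. On the blue tray its foot drops inside the rim (6 mm play all round) and its body rests on the rim: origin 38 mm above the blue tray's.
- tape: small yellow roll of tape lying flat: ring of 44 mm outside diameter, 26 mm hole, 19 mm tall, 0.04 kg. Origin: centre of its underside, on its axis; z up. Goes flat on the inner floor of the red tray.
- lid: black lid: 5 mm plate, 130 x 66 mm, over a plug of 110 x 46 x 4 mm on which it lies. On top a silver grip ridge, 44 mm long in x, 14 mm wide in y, from 9 to 32 mm above the origin. Origin: centre of the plug's underside; x along the length, z up. On a tray the plug drops inside (6 mm play) and the plate rests on the rim: origin 39 mm above the tray's. 0.08 kg.
- stapler: black and steel stapler, bystander, loose, 120 x 32 mm, about 53 mm tall, length along x. Origin: centre of its underside.
- highlighter: highlighter pen, green with black cap, flat-sided, bystander, loose, 122 x 24 x 18 mm, length along x. Origin: about mid length on the underside.

How it is judged (in metres and radians):
On the way, in this order (a step that is already met when the one before it is completed fails the run):
1. the blue tray stands squarely in the dark-wood dock (z of blue_tray in the frame of wood_dock between 0.003 and 0.01 m and horizontal distance between blue_tray and wood_dock below 0.015 m and angle between the x axis of blue_tray and the x axis of wood_dock, either way round below 0.2 rad and angle between blue_tray's own z axis and vertical below 0.08 rad), for 0.2 s.
2. the staple carton lies flat in the blue tray (z of carton in the frame of blue_tray between 0.006 and 0.013 m and horizontal distance between carton and blue_tray below 0.045 m and angle between carton's own z axis and vertical below 0.12 rad), for 0.2 s.
3. the red tray is seated on the blue tray (z of red_tray in the frame of blue_tray between 0.035 and 0.0415 m and horizontal distance between red_tray and blue_tray below 0.01 m and angle between the x axis of red_tray and the x axis of blue_tray, either way round below 0.2 rad and angle between red_tray's own z axis and vertical below 0.08 rad), for 0.2 s.
4. the tape roll lies flat in the red tray (z of tape in the frame of red_tray between 0.006 and 0.013 m and horizontal distance between tape and red_tray below 0.045 m and angle between tape's own z axis and vertical below 0.12 rad), for 0.2 s.
5. the lid is seated on the red tray (z of lid in the frame of red_tray between 0.036 and 0.0425 m and horizontal distance between lid and red_tray below 0.01 m and angle between the x axis of lid and the x axis of red_tray, either way round below 0.2 rad and angle between lid's own z axis and vertical below 0.08 rad), for 0.2 s.
At the end, for the whole second after the job is handed in: Blue tray on the dark-wood dock's floor (15 mm, 0.2 rad of it); carton flat on its inner floor; red tray seated on the blue rim, lid on the red rim (each 10 mm, 0.2 rad); tape flat on the red tray's floor. Trays and lid level to 0.08 rad, carton and tape 0.12; all at rest (all of step 1 and all of step 2 and all of step 3 and all of step 4 and all of step 5 and linear speed of each of blue_tray, red_tray, carton, tape, lid below 0.02 m/s); the robot touches nothing.
It fails at once if the stapler is moved more than 30 mm (distance of stapler from where it was at the start of the episode above 0.03 m).
It fails at once if the highlighter is moved more than 30 mm (distance of highlighter from where it was at the start of the episode above 0.03 m).
It also fails if it takes over 122 s, if anything falls off the work surface, if the arm or the gripper's body presses on something with over 40 N, if the wrist force passes 120 N, or if a joint passes its speed limit or range.

## Working session

There is one attempt and no reset: what is moved stays moved. The work goes in short steps, Python scripts to look and compute and a tool call to move; the robot and the scene stay as the last step left them, time stands still between calls to the robot, and variables do not carry over. Pictures are saved under pics/ and viewed, at most 15 in all, crops included, and the job is handed in when it is done.

Besides the shell and the picture viewer there is one more tool, called after ">>>" as name(argument=value, ...), one argument or row to a line, values as JSON. carry_out: Moves the arm, as the interface text tells. Its arguments: {"type":"object","properties":{"linear":{"type":"array","items":{"type":"array","items":{"type":"number"}}},"rotation":{"type":"array","items":{"type":"array","items":{"type":"number"}}},"grip":{"type":"array","items":{"type":"number"}},"grip_force":{"type":"number"}},"required":["linear","rotation","grip"]}

```bash
mkdir -p pics
cat > h.py <<'E'
import numpy as np, cv2
from workcell import bot
def ray(name,u,v,z,m=None):
    m=m or bot.camera_model(name); T=np.array(m["camera_from_world"]); R=T[:3,:3]; c=-R.T@T[:3,3]
    d=R.T@np.array([(u-m["cx"])/m["fx"],-(v-m["cy"])/m["fy"],-1.0])
    return (c+d*(z-c[2])/d[2])
def proj(name,p,m=None):
    m=m or bot.camera_model(name); T=np.array(m["camera_from_world"]); q=T[:3,:3]@np.array(p)+T[:3,3]
    return m["cx"]+m["fx"]*q[0]/-q[2], m["cy"]-m["fy"]*q[1]/-q[2]
E
python3 - <<'E'
from h import *
for n in("scene","side","wrist"):
    im=bot.camera(n); cv2.imwrite(f"pics/{n}0.png",im)
    m=bot.camera_model(n); T=np.array(m["camera_from_world"]); print(n,{k:m[k] for k in m if k!="camera_from_world"},-T[:3,:3].T@T[:3,3],T[2,:3])
o=bot.get_obs();print(o,bot.tcp_to_tips)
E
```

```text
scene {'fx': 518.3238983367522, 'fy': 518.3238983367522, 'cx': 307.1594247066079, 'cy': 243.49544164798067} [ 1.23173182 -0.27364354  0.7492214 ] [ 0.66878693 -0.25481318  0.69842271]
side {'fx': 548.0589187885365, 'fy': 548.0589187885365, 'cx': 317.7238443572167, 'cy': 235.47463316268616} [ 0.5033336  -0.71077592  0.80204931] [-0.03911891 -0.69746234  0.71555293]
wrist {'fx': 396.12911270982994, 'fy': 396.12911270982994, 'cx': 326.3573695966248, 'cy': 239.43860561965877} [ 0.29539894 -0.47082542  0.37367924] [0.29027829 0.12625765 0.94857658]
{'time': 0.15, 'q': array([-6.62909841e+01,  5.00466390e+00,  1.00470292e+01,  9.51001564e+01,
       -6.39188220e-04,  8.99988755e+01]), 'qd': array([-0.03034298, -0.00152906,  0.2464728 , -0.07350075, -0.15982256,
        0.02766439]), 'joint_efforts': array([ 6.38587244e-04, -5.20761430e+01,  4.65044153e+01,  1.38271271e-02,
       -3.41569785e-05, -2.55711296e-05]), 'ee_pos': array([ 0.22108439, -0.50343674,  0.23875745]), 'tcp_rot': array([-1.79942209e+02,  6.38053718e-04,  2.37101410e+01]), 'wrist_force': array([-0.28870272,  0.06867334,  0.49527531]), 'torque': array([ 0.00570989, -0.01747191,  0.01203443]), 'grasp_force': 0.0, 'opening': 0.08513548074472747} 0.008
```

View pics/scene0.png

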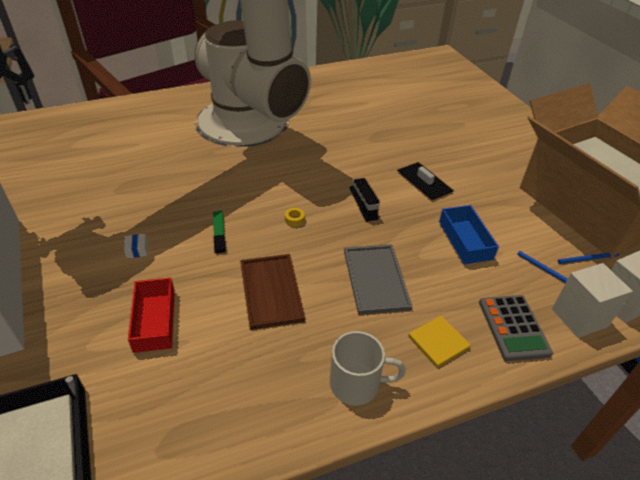

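View pics/side0.png

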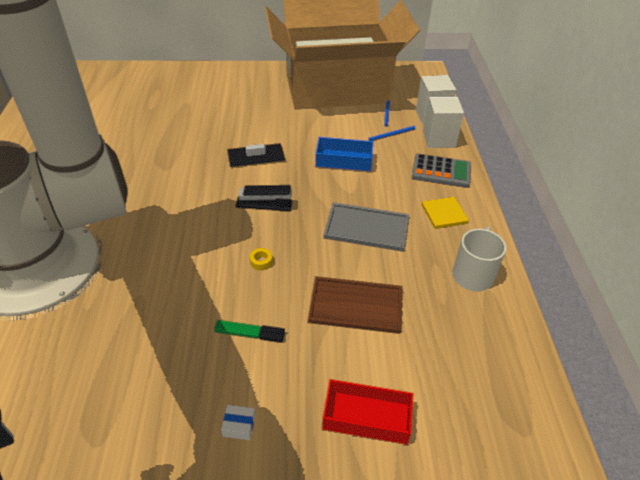

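The side view shows everything: blue tray (345,153), red tray (368,410), wood dock (356,304), grey dock (367,227), tape (261,258), carton (239,422), lid (256,155), stapler (265,197), highlighter (250,330). I'll measure them by masks in both fixed views.

```bash
cat >> h.py <<'E'
def blob(im,kind,near):
    h=cv2.cvtColor(im,cv2.COLOR_BGR2HSV); H,S,V=[h[...,i].astype(int) for i in range(3)]
    M={"red":((H<5)|(H>174))&(S>170)&(V>60),"blue":(H>100)&(H<125)&(S>120)&(V>40),
       "wood":((H<12)|(H>170))&(S>90)&(V<125)&(V>25),"grey":(S<60)&(V>60)&(V<150),
       "yellow":(H>20)&(H<32)&(S>185)&(V>60),"black":(V<48),"white":(S<70)&(V>70)|(H>100)&(H<125)&(S>80)}[kind].astype(np.uint8)
    M=cv2.morphologyEx(M,cv2.MORPH_OPEN,np.ones((2,2)) ) if kind in("wood","grey","black") else M
    M=cv2.morphologyEx(M,cv2.MORPH_CLOSE,np.ones((5,5)))
    cs,_=cv2.findContours(M,cv2.RETR_EXTERNAL,cv2.CHAIN_APPROX_NONE)
    cs=[c for c in cs if cv2.contourArea(c)>60]
    return cv2.convexHull(min(cs,key=lambda c:abs(cv2.pointPolygonTest(c,near,True)) if cv2.pointPolygonTest(c,near,False)<0 else 0))[:,0,:].astype(float)
def plane_rect(name,hull,z,m=None):
    p=np.array([ray(name,u,v,z,m)[:2] for u,v in hull],np.float32)*1000
    (c,(w,h),a)=cv2.minAreaRect(p)
    if w<h: w,h,a=h,w,a+90
    return np.array(c)/1000,w,h,(a+90)%180-90
E
python3 - <<'E'
from h import *
S=cv2.imread("pics/side0.png");C=cv2.imread("pics/scene0.png")
for n,k,ps,pc,z in [("wood","wood",(356,304),(272,290),.01),("grey","grey",(367,227),(377,278),.01),("blue","blue",(345,155),(468,235),.03),("red","red",(368,410),(153,315),.03),
  ("tape","yellow",(261,268),(295,222),.012),("lid","black",(240,160),(410,180),.008),("carton","white",(239,422),(136,245),.015)]:
    for nm,im,p in(("side",S,ps),("scene",C,pc)):
        try:
            c,w,h,a=plane_rect(nm,blob(im,k,p),z); print(n,nm,c.round(4),round(w),round(h),round(a,1))
        except Exception as e: print(n,nm,e)
E
```

```text
wood side [ 0.6111 -0.1131] 159 103 -8.7
wood scene [ 0.6187 -0.1089] 168 96 -9.2
grey side [0.65   0.0857] 162 107 -13.9
grey scene [0.654  0.0903] 163 99 -14.2
blue side [0.6757 0.3187] 269 144 10.9
blue scene [0.622  0.3075] 160 87 -8.1
red side [ 0.6082 -0.327 ] 130 82 -11.9
red scene [ 0.6139 -0.3255] 157 72 -11.7
tape side [ 0.4347 -0.0006] 55 43 -88.7
tape scene [ 0.4397 -0.0019] 59 41 -18.5
lid side [0.4127 0.3279] 124 63 10.1
lid scene [0.4182 0.3303] 128 64 10.0
carton side [ 0.4126 -0.3323] 50 47 81.3
carton scene [ 0.4179 -0.3328] 66 45 -9.9
```

>>> carry_out(
  linear=[
    [0.9,1,0.2],
    [0.9,1,0.2],
    [0.9,1,0.2],
    [0.9,1,0.2],
    [0.9,1,0.2],
    [0.9,1,0.2],
    [0.9,1,0.2],
    [0.9,1,0.2],
    [0.9,1,0.2],
    [0.9,1,0.2],
  ],
  rotation=[
    [0,0,-0.2],
    [0,0,-0.2],
    [0,0,-0.2],
    [0,0,-0.2],
    [0,0,-0.2],
    [0,0,-0.2],
    [0,0,-0.2],
    [0,0,-0.2],
    [0,0,-0.2],
    [0,0,-0.2],
  ],
  grip=[-1,-1,-1,-1,-1,-1,-1,-1,-1,-1],
)

```text
time: 1.15
ee_pos: [0.4017, -0.3026, 0.2793]
tcp_rot: [-180.0, 0.0, 7.6]
wrist_force: [1.2, -0.0, 0.9]
opening: 0.0854
grasp_force: 0.0
```

>>> carry_out(
  linear=[
    [0.9,1,0],
    [0.9,1,0],
    [0.9,1,0],
    [0.9,1,0],
    [0.9,1,0],
    [0.9,1,0],
    [0.9,1,0],
    [0.9,1,0],
    [0.9,1,0],
    [0.9,1,0],
    [0,0,0],
  ],
  rotation=[
    [0,0,-0.2],
    [0,0,-0.2],
    [0,0,-0.2],
    [0,0,-0.2],
    [0,0,-0.2],
    [0,0,-0.2],
    [0,0,-0.2],
    [0,0,-0.2],
    [0,0,-0.2],
    [0,0,-0.2],
    [0,0,0],
  ],
  grip=[-1,-1,-1,-1,-1,-1,-1,-1,-1,-1,-1],
)

```text
time: 2.25
ee_pos: [0.5825, -0.1015, 0.2781]
tcp_rot: [-180.0, 0.1, -8.2]
wrist_force: [-0.1, -0.1, -1.0]
opening: 0.0854
grasp_force: 0.0
```

```bash
cat >> h.py <<'E'
def wrist(name=None):
    o=bot.get_obs(); m=bot.camera_model("wrist"); im=bot.camera("wrist")
    if name: cv2.imwrite(f"pics/{name}.png",im)
    return im,m,o
E
python3 - <<'E'
from h import *
im,m,o=wrist("w1"); print(o["time"],o["ee_pos"],o["tcp_rot"])
p=proj("wrist",(.613,-.111,.01),m);print(p)
print(plane_rect("wrist",blob(im,"wood",p),.010,m))
E
```

```text
2.25 [ 0.58252053 -0.10145365  0.27807487] [-1.79966870e+02  7.84235238e-02 -8.18745134e+00]
(np.float64(331.6316268251622), np.float64(158.90746123326556))
(array([ 0.60952814, -0.1094239 ]), 163.69244384765625, 99.23746490478516, -9.182685852050781)
```

View pics/w1.png

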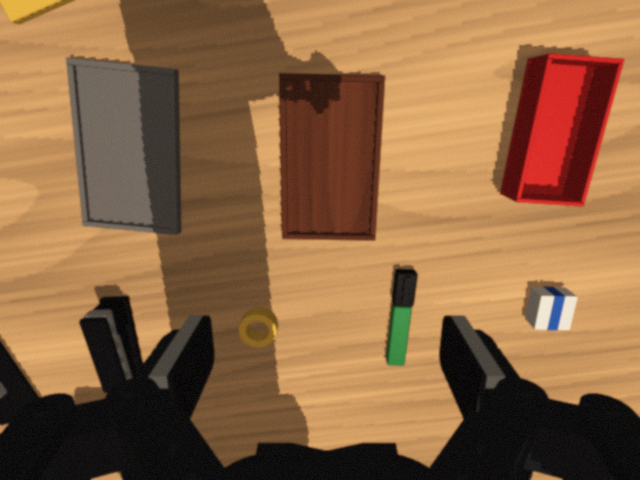

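The wrist view shows the wood dock cleanly (330,155), fitting 164x99 mm. Next, the blue tray.

>>> carry_out(
  linear=[
    [0,1,0],
    [0,1,0],
    [0,1,0],
    [0,1,0],
    [0,1,0],
    [0,1,0],
    [0,1,0],
    [0,1,0],
    [0,1,0],
    [0,1,0],
  ],
  rotation=[
    [0,0,0],
    [0,0,0],
    [0,0,0],
    [0,0,0],
    [0,0,0],
    [0,0,0],
    [0,0,0],
    [0,0,0],
    [0,0,0],
    [0,0,0],
  ],
  grip=[-1,-1,-1,-1,-1,-1,-1,-1,-1,-1],
)

```text
time: 3.3
ee_pos: [0.5752, 0.0132, 0.2793]
tcp_rot: [-176.4, 0.0, -0.4]
wrist_force: [0.3, -0.0, 0.2]
opening: 0.0851
grasp_force: 0.0
```

>>> carry_out(
  linear=[
    [0,1,0],
    [0,1,0],
    [0,1,0],
    [0,1,0],
    [0,1,0],
    [0,1,0],
    [0,1,0],
    [0,1,0],
    [0,1,0],
    [0,0,0],
    [0,0,0],
  ],
  rotation=[
    [0,0,0],
    [0,0,0],
    [0,0,0],
    [0,0,0],
    [0,0,0],
    [0,0,0],
    [0,0,0],
    [0,0,0],
    [0,0,0],
    [0,0,0],
    [0,0,0],
  ],
  grip=[-1,-1,-1,-1,-1,-1,-1,-1,-1,-1,-1],
)

```text
time: 4.4
ee_pos: [0.5806, 0.1091, 0.2792]
tcp_rot: [-172.8, 0.1, 7.3]
wrist_force: [-0.1, -0.2, 0.3]
opening: 0.0856
grasp_force: 0.0
```

Run:
```python
from h import *
im,m,o=wrist("w2"); print(o["time"],o["ee_pos"],o["tcp_rot"])
p=proj("wrist",(.622,.308,.03),m);print(p)
h=blob(im,"blue",p); print(cv2.approxPolyDP(h.astype(np.float32),3,True)[:,0])
print(plane_rect("wrist",h,.043,m))
```

```text
4.4 [0.58064162 0.10910133 0.27924692] [-1.72848508e+02  6.01157087e-02  7.34994361e+00]
(np.float64(164.47705734518775), np.float64(122.62598964800699))
[[129.  48.]
 [210.  71.]
 [192. 189.]
 [176. 199.]
 [117. 181.]]
(array([0.61658038, 0.30498138]), 128.99740600585938, 79.21814727783203, -8.199378967285156)
```

View pics/w2.png

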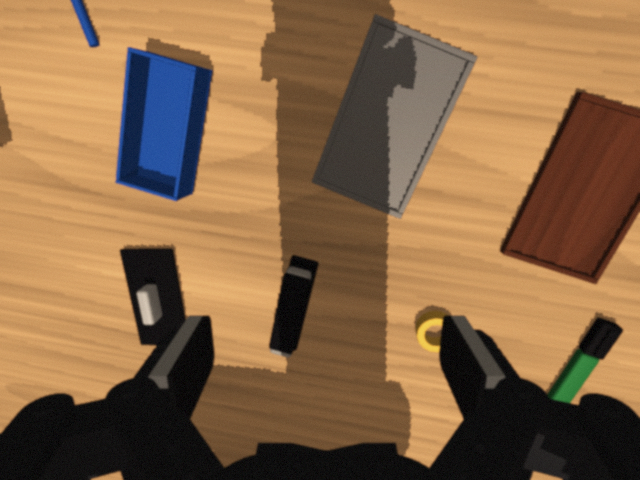

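Run:
```python
from h import *
o=bot.get_obs(); print(o["q"].round(2),o["qd"].round(2))
```

```text
[  7.27  11.8   21.99 100.25   7.15 179.94] [-0.38 -0.27 -0.1   0.04  0.   -0.  ]
```

The blue tray is at about (160,120), but joint 6 ran into its limit (yaw must be ≥ q1), which tilted the tool. I'll correct the tilt and turn the other way.

>>> carry_out(
  linear=[
    [0,0,0],
    [-0.2,0.4,0],
    [-0.2,1,0],
    [-0.2,1,0],
    [-0.2,1,0],
    [-0.2,1,0],
    [-0.2,1,0],
    [-0.2,1,0],
    [-0.1,1,0],
    [0,0,0],
  ],
  rotation=[
    [0,0,1],
    [-0.8,-0.2,1],
    [-0.07,-0.02,0.9],
    [0,0,0.9],
    [0,0,0],
    [0,0,0],
    [0,0,0],
    [0,0,0],
    [0,0,0],
    [0,0,0],
  ],
  grip=[-1,-1,-1,-1,-1,-1,-1,-1,-1,-1],
)

```text
time: 5.45
ee_pos: [0.5503, 0.2584, 0.2791]
tcp_rot: [-178.8, 0.6, 36.4]
wrist_force: [0.2, 0.5, 0.9]
opening: 0.0853
grasp_force: 0.0
```

Run:
```python
from h import *
im,m,o=wrist("w3"); print(o["time"],o["ee_pos"],o["tcp_rot"],o["q"].round(1))
p=proj("wrist",(.615,.305,.03),m);print(p)
h=blob(im,"blue",p); print(cv2.approxPolyDP(h.astype(np.float32),3,True)[:,0])
print(plane_rect("wrist",h,.043,m))
```

```text
5.45 [0.55032661 0.25837354 0.27912109] [-178.83871293    0.58690652   36.41700061] [ 24.7  15.4  26.5 101.9   1.  168.3]
(np.float64(333.05222964329175), np.float64(106.00512289441627))
[[355.  12.]
 [405.  71.]
 [304. 175.]
 [253. 126.]]
(array([0.61713519, 0.31290033]), 128.01138305664062, 64.62387084960938, -8.219062805175781)
```

View pics/w3.png

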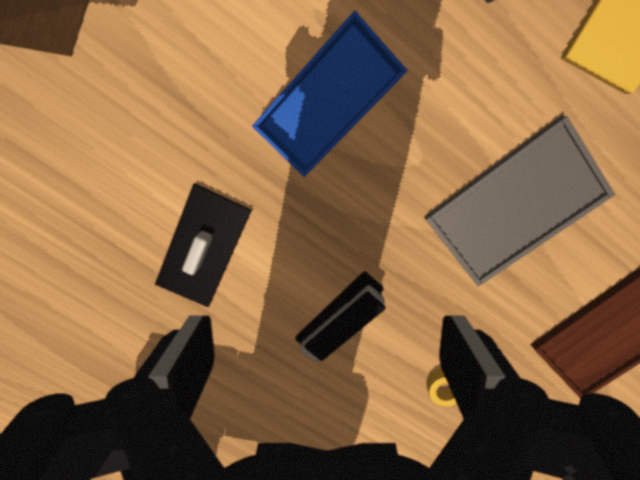

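The blue tray is now seen cleanly (330,95), fitting 128x65 mm; the lid is at (203,245). I'll turn to yaw 171.8 above the tray.

```bash
cat >> h.py <<'E'
from scipy.spatial.transform import Rotation as Ro
def todo(x,y,z,yaw,o=None):
    o=o or bot.get_obs(); e=o["ee_pos"]; R=Ro.from_euler("xyz",o["tcp_rot"],degrees=True)
    y0=o["tcp_rot"][2]; t=(Ro.from_euler("xyz",[180,0,y0],degrees=True)*R.inv()).as_rotvec(degrees=True)
    print("t",round(o["time"],2),"pos",e.round(4),"lin units",((np.array([x,y,z])-e)/.02).round(2),"tilt units",(t/8).round(2),"yaw units",round(((yaw-y0+180)%360-180)/8,2),"q",o["q"].round(0))
E
python3 - <<'E'
from h import *
todo(.617,.313,.018,171.8)
im=cv2.imread("pics/w3.png"); m=bot.camera_model("wrist")
h=blob(im,"black",(180,260)); print(plane_rect("wrist",h,.009,m))
h=blob(im,"grey",(520,200)); print(plane_rect("wrist",h,.01,m))
E
```

```text
t 5.5 pos [0.5505 0.2573 0.2792] lin units [  3.32   2.79 -13.06] tilt units [-0.07 -0.14  0.  ] yaw units 16.93 q [ 25.  15.  27. 102.   1. 168.]
(array([0.41114426, 0.33073679]), 128.23646545410156, 62.93048095703125, 10.353665351867676)
(array([0.64979865, 0.08876984]), 162.24911499023438, 100.13172149658203, -14.063095092773438)
```

>>> carry_out(
  linear=[
    [0.5,0.4,0],
    [0.5,0.4,0],
    [0.5,0.4,0],
    [0.5,0.4,0],
    [0.5,0.4,0],
    [0.5,0.4,0],
    [0.3,0.4,0],
    [0,0,0],
    [0,0,0],
  ],
  rotation=[
    [-0.07,-0.14,1],
    [0,0,1],
    [0,0,1],
    [0,0,1],
    [0,0,1],
    [0,0,1],
    [0,0,1],
    [0,0,1],
    [0,0,1],
  ],
  grip=[-1,-1,-1,-1,-1,-1,-1,-1,-1],
)

```text
time: 6.4
ee_pos: [0.6173, 0.3118, 0.2791]
tcp_rot: [-180.0, 0.1, 108.6]
wrist_force: [0.5, 0.1, 1.3]
opening: 0.0856
grasp_force: 0.0
```

>>> carry_out(
  linear=[
    [0,0,-0.9],
    [0,0,-0.9],
    [0,0,-0.9],
    [0,0,-0.9],
    [0,0,-0.9],
    [0,0,-0.9],
    [0,0,-0.8],
    [0,0,-0.8],
    [0,0,0],
  ],
  rotation=[
    [0,0,1],
    [0,0,1],
    [0,0,1],
    [0,0,1],
    [0,0,1],
    [0,0,1],
    [0,0,1],
    [0,0,0.93],
    [0,0,0],
  ],
  grip=[-1,-1,-1,-1,-1,-1,-1,-1,-1],
)

```text
time: 7.3
ee_pos: [0.6161, 0.3112, 0.1369]
tcp_rot: [-179.9, -0.1, 171.8]
wrist_force: [-0.2, 0.5, 0.5]
opening: 0.0856
grasp_force: 0.0
```

Run:
```python
from h import *
todo(.617,.313,.018,171.8)
```

```text
t 7.3 pos [0.6161 0.3112 0.1369] lin units [ 0.04  0.09 -5.95] tilt units [ 0.01 -0.01 -0.  ] yaw units -0.0 q [27. 24. 22. 88. -0. 35.]
```

>>> carry_out(
  linear=[
    [0.05,0.1,-1],
    [0,0,-1],
    [0,0,-1],
    [0,0,-1],
    [0,0,-1],
    [0,0,-0.5],
    [0,0,-0.45],
    [0,0,0],
  ],
  rotation=[
    [0,0,0],
    [0,0,0],
    [0,0,0],
    [0,0,0],
    [0,0,0],
    [0,0,0],
    [0,0,0],
    [0,0,0],
  ],
  grip=[-1,-1,-1,-1,-1,-1,-1,-1],
  grip_force=30,
)

```text
time: 8.1
ee_pos: [0.6175, 0.3145, 0.0199]
tcp_rot: [-180.0, 0.1, 171.7]
wrist_force: [0.1, 0.6, 0.5]
opening: 0.0853
grasp_force: 0.0
```

>>> carry_out(
  linear=[
    [0,0,0],
    [0,0,0],
    [0,0,0],
    [0,0,0],
    [0,0,0],
    [0,0,0],
    [0,0,0],
    [0,0,0],
  ],
  rotation=[
    [0,0,0],
    [0,0,0],
    [0,0,0],
    [0,0,0],
    [0,0,0],
    [0,0,0],
    [0,0,0],
    [0,0,0],
  ],
  grip=[1,1,1,1,1,1,1,1],
)

```text
time: 8.9
ee_pos: [0.6182, 0.3152, 0.0217]
tcp_rot: [179.9, 0.2, 171.8]
wrist_force: [0.1, -0.8, 5.2]
opening: 0.0656
grasp_force: 35.3
```

>>> carry_out(
  linear=[
    [0,0,0.5],
    [0,0,1],
    [0,0,1],
    [0,-0.5,1],
    [0,-1,1],
    [0,-1,0.5],
    [0,-1,0],
    [0,-1,0],
    [0,-1,0],
    [0,-1,0],
    [0,-1,0],
    [0,-1,0],
  ],
  rotation=[
    [0,0,0],
    [0,0,0],
    [0,0,0],
    [0,0,0],
    [0,0,0],
    [0,0,0],
    [0,0,0],
    [0,0,0],
    [0,0,0],
    [0,0,0],
    [0,0,0],
    [0,0,0],
  ],
  grip=[1,1,1,1,1,1,1,1,1,1,1,1],
)

```text
time: 10.1
ee_pos: [0.6174, 0.1432, 0.12]
tcp_rot: [180.0, 0.1, 171.8]
wrist_force: [1.4, 0.8, -2.0]
opening: 0.0655
grasp_force: 34.5
```

>>> carry_out(
  linear=[
    [0,-1,0],
    [0,-1,0],
    [0,-1,0],
    [0,-1,0],
    [0,-1,0],
    [0,-1,0],
    [0,-1,0],
    [0,-1,0],
    [0,-1,0],
    [0,-1,0],
    [0,-1,0],
    [0,-1,0],
  ],
  rotation=[
    [0,0,0],
    [0,0,0],
    [0,0,0],
    [0,0,0],
    [0,0,0],
    [0,0,0],
    [0,0,0],
    [0,0,0],
    [0,0,0],
    [0,0,0],
    [0,0,-0.12],
    [0,0,0],
  ],
  grip=[1,1,1,1,1,1,1,1,1,1,1,1],
)

```text
time: 11.3
ee_pos: [0.6171, -0.0967, 0.1201]
tcp_rot: [180.0, 0.1, 170.8]
wrist_force: [0.3, 0.7, -1.1]
opening: 0.0651
grasp_force: 34.5
```

Run:
```python
from h import *
todo(.6095,-.1094,.026,170.8); o=bot.get_obs(); print(o["opening"],o["wrist_force"])
im,m,o=wrist("w4")
```

```text
t 11.3 pos [ 0.6171 -0.0967  0.1201] lin units [-0.38 -0.63 -4.7 ] tilt units [ 0.    0.01 -0.  ] yaw units 0.0 q [-9. 14.  8. 83.  0.  0.]
0.06508508531650191 [ 0.28031538  0.66985409 -1.06199626]
```

View pics/w4.png

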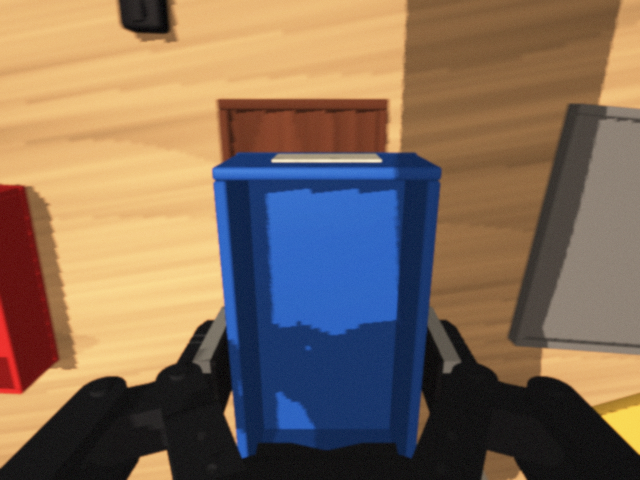

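The blue tray hangs level and square over the dock. I'll lower it.

>>> carry_out(
  linear=[
    [-0.38,-0.63,-0.5],
    [0,0,-1],
    [0,0,-1],
    [0,0,-1],
    [0,0,-0.5],
    [0,0,-0.4],
    [0,0,-0.15],
    [0,0,0],
    [0,0,0],
  ],
  rotation=[
    [0,0,0],
    [0,0,0],
    [0,0,0],
    [0,0,0],
    [0,0,0],
    [0,0,0],
    [0,0,0],
    [0,0,0],
    [0,0,0],
  ],
  grip=[1,1,1,1,1,1,1,1,1],
)

```text
time: 12.25
ee_pos: [0.6105, -0.1077, 0.0302]
tcp_rot: [180.0, 0.2, 170.8]
wrist_force: [0.1, -0.7, -1.2]
opening: 0.0655
grasp_force: 34.5
```

>>> carry_out(
  linear=[
    [0,-0.05,-0.1],
    [0,0,-0.1],
    [0,0,0],
    [0,0,0],
  ],
  rotation=[
    [0,0,0],
    [0,0,0],
    [0,0,0],
    [0,0,0],
  ],
  grip=[1,1,1,1],
)

```text
time: 12.65
ee_pos: [0.6106, -0.1088, 0.0277]
tcp_rot: [180.0, 0.2, 170.8]
wrist_force: [-4.9, -0.0, 12.6]
opening: 0.0654
grasp_force: 36.2
```

>>> carry_out(
  linear=[
    [0,0,0],
    [0,0,0],
    [0,0,0],
    [0,0,0],
    [0,0,0.5],
    [0,0,1],
    [0,0,1],
    [0,0,1],
    [0,0,1],
    [0,0,1],
    [0,-0.5,1],
    [-0.5,-1,1],
  ],
  rotation=[
    [0,0,0],
    [0,0,0],
    [0,0,0],
    [0,0,0],
    [0,0,0],
    [0,0,0],
    [0,0,0],
    [0,0,0],
    [0,0,0],
    [0,0,0],
    [0,0,0],
    [0,0,-1],
  ],
  grip=[-1,-1,-1,-1,-1,-1,-1,-1,-1,-1,-1,-1],
)

```text
time: 13.85
ee_pos: [0.6005, -0.138, 0.1768]
tcp_rot: [180.0, 0.1, 162.9]
wrist_force: [-0.2, -0.3, -1.3]
opening: 0.0857
grasp_force: 0.0
```

>>> carry_out(
  linear=[
    [-1,-1,1],
    [-1,-1,1],
    [-1,-1,1],
    [-1,-1,0],
    [-1,-1,0],
    [-1,-1,0],
    [-1,-1,0],
    [-1,-1,0],
    [-1,-1,0],
    [0,-1,0],
    [0,-1,0],
    [0,-1,0],
  ],
  rotation=[
    [0,0,-1],
    [0,0,-1],
    [0,0,-1],
    [0,0,-1],
    [0,0,-1],
    [0,0,-1],
    [0,0,-1],
    [0,0,-1],
    [0,0,-1],
    [0,0,-1],
    [0,0,-0.2],
    [0,0,0],
  ],
  grip=[-1,-1,-1,-1,-1,-1,-1,-1,-1,-1,-1,-1],
)

```text
time: 15.05
ee_pos: [0.4197, -0.3795, 0.2364]
tcp_rot: [179.9, 0.1, 81.1]
wrist_force: [-0.3, 0.2, 0.1]
opening: 0.0855
grasp_force: 0.0
```

Run:
```python
from h import *
im,m,o=wrist("w5"); print(o["time"],o["ee_pos"],o["tcp_rot"],o["q"].round(0))
p=proj("wrist",(.413,-.332,.024),m);print(p)
for k,z in(("white",.024),):
    h=blob(im,k,p);print(cv2.approxPolyDP(h.astype(np.float32),3,True)[:,0].tolist(),plane_rect("wrist",h,z,m))
```

```text
15.05 [ 0.41969941 -0.37948086  0.23635473] [1.79942525e+02 1.20489280e-01 8.11227889e+01] [-42.   7.  12.  95.  -0.  57.]
(np.float64(310.2004531561904), np.float64(150.26209792967418))
[[335.0, 128.0], [333.0, 174.0], [288.0, 173.0], [288.0, 128.0]] (array([ 0.4136246, -0.3326734]), 43.01887130737305, 39.644779205322266, -8.872535705566406)
```

View pics/w5.png

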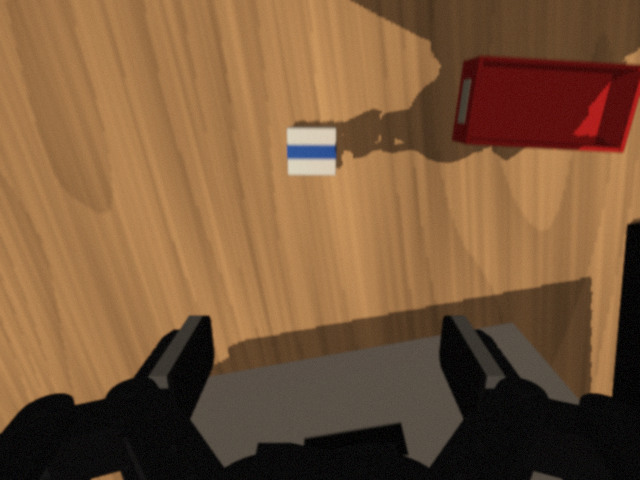

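Carton at (311,150), fitting 43x40 mm and aligned with the tool. I'll go down and grip it.

>>> carry_out(
  linear=[
    [-0.3,0.8,-1],
    [0,0.8,-1],
    [0,0.75,-1],
    [0,0,-1],
    [0,0,-1],
    [0,0,-1],
    [0,0,-1],
    [0,0,-1],
    [0,0,-1],
    [0,0,-1],
    [0,0,-0.7],
    [0,0,0],
  ],
  rotation=[
    [0,0,0],
    [0,0,0],
    [0,0,0],
    [0,0,0],
    [0,0,0],
    [0,0,0],
    [0,0,0],
    [0,0,0],
    [0,0,0],
    [0,0,0],
    [0,0,0],
    [0,0,0],
  ],
  grip=[-1,-1,-1,-1,-1,-1,-1,-1,-1,-1,-1,-1],
)

```text
time: 16.3
ee_pos: [0.4132, -0.3309, 0.0199]
tcp_rot: [-179.9, 0.0, 81.2]
wrist_force: [0.0, -0.1, 0.2]
opening: 0.0854
grasp_force: 0.0
```

Run:
```python
from h import *
todo(.4136,-.3327,.013,81.1)
```

```text
t 16.3 pos [ 0.4132 -0.3309  0.0199] lin units [ 0.02 -0.09 -0.35] tilt units [-0.   -0.02  0.  ] yaw units -0.01 q [-39.   4. -15.  71.  -0.  60.]
```

>>> carry_out(
  linear=[
    [0,-0.05,-0.3],
    [0,0,0],
    [0,0,0],
    [0,0,0],
    [0,0,0],
    [0,0,0],
    [0,0,0],
    [0,0,0],
    [0,0,0],
    [0,0,0],
  ],
  rotation=[
    [0,0,0],
    [0,0,0],
    [0,0,0],
    [0,0,0],
    [0,0,0],
    [0,0,0],
    [0,0,0],
    [0,0,0],
    [0,0,0],
    [0,0,0],
  ],
  grip=[-1,1,1,1,1,1,1,1,1,1],
  grip_force=30,
)

```text
time: 17.3
ee_pos: [0.4144, -0.333, 0.0162]
tcp_rot: [179.9, 0.1, 81.2]
wrist_force: [-0.1, 1.3, 5.8]
opening: 0.0411
grasp_force: 31.8
```

>>> carry_out(
  linear=[
    [0,0,0.5],
    [0,0,1],
    [0,0,1],
    [0,0,1],
    [0,0,1],
    [0,0,1],
    [0.5,0.5,1],
    [1,1,1],
    [1,1,0],
    [1,1,0],
    [1,1,0],
    [0.5,1,0],
  ],
  rotation=[
    [0,0,0],
    [0,0,0],
    [0,0,0],
    [0,0,0],
    [0,0,0],
    [0,0,0],
    [0,0,0],
    [0,0,0],
    [0,0,0],
    [0,0,0],
    [0,0,0],
    [0,0,0],
  ],
  grip=[1,1,1,1,1,1,1,1,1,1,1,1],
)

```text
time: 18.5
ee_pos: [0.515, -0.2216, 0.1655]
tcp_rot: [-180.0, 0.1, 81.2]
wrist_force: [0.5, -0.4, -1.3]
opening: 0.0413
grasp_force: 31.0
```

Run:
```python
from h import *
im,m,o=wrist("w6"); print(o["time"],o["ee_pos"],o["tcp_rot"],o["opening"],o["grasp_force"])
S=bot.camera("side");cv2.imwrite("pics/side6.png",S)
h=blob(S,"blue",(350,300));
print(cv2.approxPolyDP(h.astype(np.float32),3,True)[:,0].tolist(),plane_rect("side",h,.049))
```

```text
18.5 [ 0.51501887 -0.2216133   0.1654713 ] [-1.79999538e+02  8.24410583e-02  8.12348459e+01] 0.04126339060303468 31.043917536735535
[[319.0, 310.0], [329.0, 291.0], [350.0, 275.0], [393.0, 280.0], [390.0, 320.0]] (array([ 0.60877893, -0.12345775]), 125.42620086669922, 90.725830078125, -9.099594116210938)
```

View pics/side6.png

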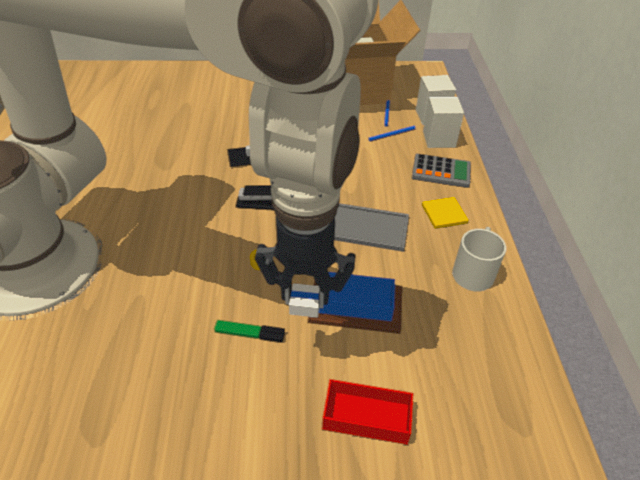

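The carton is held level and the blue tray sits in the dock. I'll check the tray's pose with the wrist view w6.

Run:
```python
from h import *
im=cv2.imread("pics/w6.png"); m=bot.camera_model("wrist")
p=proj("wrist",(.61,-.109,.03),m);print(p)
h=blob(im,"blue",p);print(cv2.approxPolyDP(h.astype(np.float32),3,True)[:,0].tolist(),plane_rect("wrist",h,.049,m))
todo(.61,-.1094,.05,80.8)
```

```text
(np.float64(453.079379003977), np.float64(32.64377201217846))
[[580.0, 0.0], [566.0, 78.0], [560.0, 84.0], [531.0, 87.0], [345.0, 83.0], [349.0, 0.0]] (array([ 0.60713971, -0.11800851]), 130.54978942871094, 45.219478607177734, -8.633956909179688)
t 18.6 pos [ 0.5149 -0.2206  0.1655] lin units [ 4.76  5.56 -5.77] tilt units [ 0.01 -0.    0.  ] yaw units -0.07 q [-23.   5.   2.  87.  -0.  75.]
```

View pics/w6.png

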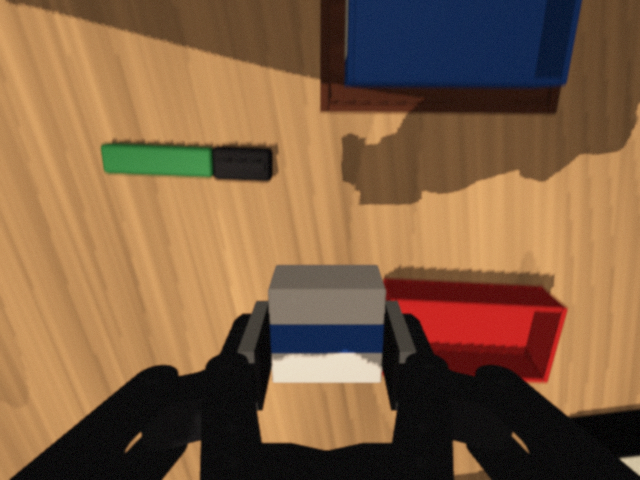

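Tray edges in the image (345..566, near edge v≈84) put the blue tray's centre at about (0.609,-0.108), yaw about -9. I'll place the carton there.

>>> carry_out(
  linear=[
    [0.9,1,0],
    [0.9,1,0],
    [0.9,1,0],
    [0.9,1,0],
    [0.9,1,0],
    [0.2,0.6,-0.5],
    [0,0,-1],
    [0,0,-1],
    [0,0,-1],
    [0,0,-1],
    [0,0,-1],
    [0,0,-0.5],
  ],
  rotation=[
    [0,0,0],
    [0,0,0],
    [0,0,0],
    [0,0,0],
    [0,0,0],
    [0,0,0],
    [0,0,0],
    [0,0,0],
    [0,0,0],
    [0,0,0],
    [0,0,0],
    [0,0,0],
  ],
  grip=[1,1,1,1,1,1,1,1,1,1,1,1],
)

```text
time: 19.8
ee_pos: [0.6062, -0.1111, 0.043]
tcp_rot: [-179.8, 0.1, 81.2]
wrist_force: [-1.8, 0.1, -1.1]
opening: 0.041
grasp_force: 31.1
```

>>> carry_out(
  linear=[
    [0,0,-0.2],
    [0,0,-0.2],
    [0,0,0],
    [0,0,0],
  ],
  rotation=[
    [0,0,0],
    [0,0,0],
    [0,0,0],
    [0,0,0],
  ],
  grip=[1,1,1,1],
)

```text
time: 20.2
ee_pos: [0.6084, -0.1108, 0.0382]
tcp_rot: [179.9, 0.1, 81.2]
wrist_force: [0.3, -0.3, -0.5]
opening: 0.0411
grasp_force: 31.1
```

>>> carry_out(
  linear=[
    [0,0,-0.2],
    [0,0,-0.1],
    [0,0,0],
    [0,0,0],
  ],
  rotation=[
    [0,0,0],
    [0,0,0],
    [0,0,0],
    [0,0,0],
  ],
  grip=[1,1,1,1],
)

```text
time: 20.6
ee_pos: [0.608, -0.1106, 0.0313]
tcp_rot: [180.0, 0.1, 81.2]
wrist_force: [-0.1, -0.8, -0.5]
opening: 0.0416
grasp_force: 31.1
```

>>> carry_out(
  linear=[
    [0,0,-0.06],
    [0,0,0],
    [0,0,0],
    [0,0,0],
    [0,0,0.5],
    [0,0,1],
    [0,0,1],
    [0,0,1],
    [0,0,1],
    [0,-0.5,1],
    [0,-1,1],
    [0,-1,1],
  ],
  rotation=[
    [0,0,0],
    [0,0,0],
    [0,0,0],
    [0,0,0],
    [0,0,0],
    [0,0,0],
    [0,0,0],
    [0,0,0],
    [0,0,0],
    [0,0,0],
    [0,0,0],
    [0,0,0],
  ],
  grip=[1,-0.35,-0.35,-0.35,-0.35,-0.35,-0.35,-0.35,-1,-1,-1,-1],
)

```text
time: 21.8
ee_pos: [0.608, -0.1609, 0.1819]
tcp_rot: [179.9, 0.1, 81.3]
wrist_force: [1.3, -0.1, 0.2]
opening: 0.0854
grasp_force: 0.0
```

>>> carry_out(
  linear=[
    [-0.2,-1,1],
    [-0.2,-1,1],
    [-0.2,-1,1],
    [-0.2,-1,0],
    [-0.2,-1,0],
    [-0.2,-1,0],
    [-0.2,-1,0],
    [-0.2,-1,0],
    [-0.2,-1,0],
    [-0.2,-1,0],
    [0,-0.5,0],
    [0,0,0],
  ],
  rotation=[
    [0,0,0],
    [0,0,0],
    [0,0,0],
    [0,0,0],
    [0,0,0],
    [0,0,0],
    [0,0,0],
    [0,0,0],
    [0,0,0],
    [0,0,0],
    [0,0,0],
    [0,0,0],
  ],
  grip=[-1,-1,-1,-1,-1,-1,-1,-1,-1,-1,-1,-1],
)

```text
time: 23.0
ee_pos: [0.5678, -0.3721, 0.2397]
tcp_rot: [-180.0, 0.1, 81.1]
wrist_force: [0.6, 0.4, -1.3]
opening: 0.085
grasp_force: 0.0
```

Run:
```python
from h import *
im,m,o=wrist("w7"); print(o["time"],o["ee_pos"],o["tcp_rot"])
p=proj("wrist",(.61,-.327,.03),m);print(p)
h=blob(im,"red",p);print(cv2.approxPolyDP(h.astype(np.float32),3,True)[:,0].tolist());r=plane_rect("wrist",h,.043,m);print(r)
todo(r[0][0],r[0][1],.018,r[3]+180)
p=proj("wrist",(.609,-.109,.03),m);print(p)
h=blob(im,"blue",p);print(cv2.approxPolyDP(h.astype(np.float32),3,True)[:,0].tolist());r=plane_rect("wrist",h,.049,m);print(r)
```

```text
23.0 [ 0.56776396 -0.37208867  0.23968118] [-1.79979888e+02  8.09590344e-02  8.11170778e+01]
(np.float64(367.70541189805687), np.float64(144.53479919556986))
[[290.0, 98.0], [451.0, 106.0], [440.0, 185.0], [289.0, 178.0]]
(array([ 0.60889178, -0.32423248]), 128.78123474121094, 65.30603790283203, -11.900703430175781)
t 23.05 pos [ 0.568  -0.3711  0.2398] lin units [  2.04   2.34 -11.09] tilt units [ 0.01 -0.    0.  ] yaw units 10.87 q [-33.  24.  33.  99.  -0.  66.]
(np.float64(327.05769828395864), np.float64(-181.42509445297318))Traceback (most recent call last):
  File "<stdin>", line 7, in <module>
  File "h.py", line 19, in blob
    return cv2.convexHull(min(cs,key=lambda c:abs(cv2.pointPolygonTest(c,near,True)) if cv2.pointPolygonTest(c,near,False)<0 else 0))[:,0,:].astype(float)
                          ~~~^^^^^^^^^^^^^^^^^^^^^^^^^^^^^^^^^^^^^^^^^^^^^^^^^^^^^^^^^^^^^^^^^^^^^^^^^^^^^^^^^^^^^^^^^^^^^^^^^^^^^^^
ValueError: min() iterable argument is empty
```

View pics/w7.png

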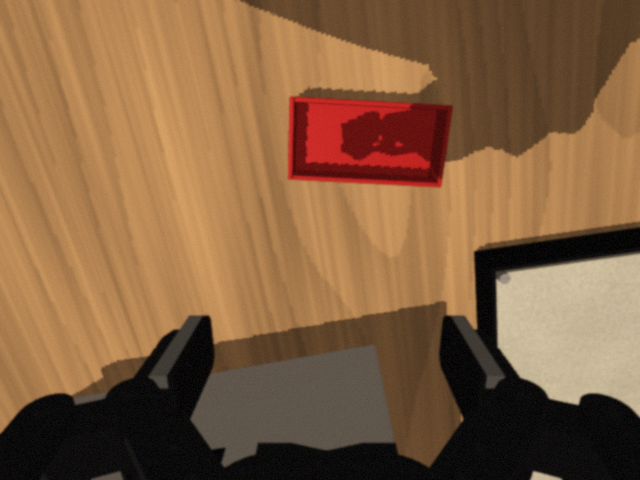

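Red tray at (368,142), clean fit. I'll check the carton in a side view, then rotate and descend on the red tray.

>>> carry_out(
  linear=[
    [0.5,0.5,0],
    [0.5,0.5,0],
    [0.5,0.5,0],
    [0.54,0.84,-0.5],
    [0,0,-0.5],
    [0,0,-0.5],
    [0,0,-0.5],
    [0,0,-0.5],
    [0,0,-0.5],
    [0,0,-0.5],
    [0,0,-0.5],
    [0,0,0],
  ],
  rotation=[
    [0,0,1],
    [0,0,1],
    [0,0,1],
    [0,0,1],
    [0,0,1],
    [0,0,1],
    [0,0,1],
    [0,0,1],
    [0,0,1],
    [0,0,1],
    [0,0,0.87],
    [0,0,0],
  ],
  grip=[-1,-1,-1,-1,-1,-1,-1,-1,-1,-1,-1,-1],
)

```text
time: 24.25
ee_pos: [0.6086, -0.3226, 0.1588]
tcp_rot: [179.9, -0.0, 168.3]
wrist_force: [0.1, 0.6, 0.4]
opening: 0.0854
grasp_force: 0.0
```

Run:
```python
from h import *
todo(.6089,-.3242,.018,168.1)
S=bot.camera("side");u,v=map(int,proj("side",(.609,-.109,.03)));print(u,v)
cv2.imwrite("pics/crop8.png",cv2.resize(S[v-70:v+70,u-90:u+90],None,fx=4,fy=4))
```

```text
t 24.25 pos [ 0.6086 -0.3226  0.1588] lin units [ 0.01 -0.08 -7.04] tilt units [-0.01 -0.    0.  ] yaw units -0.03 q [-28.  24.  24.  90.   0. -16.]
356 295
```

View pics/crop8.png

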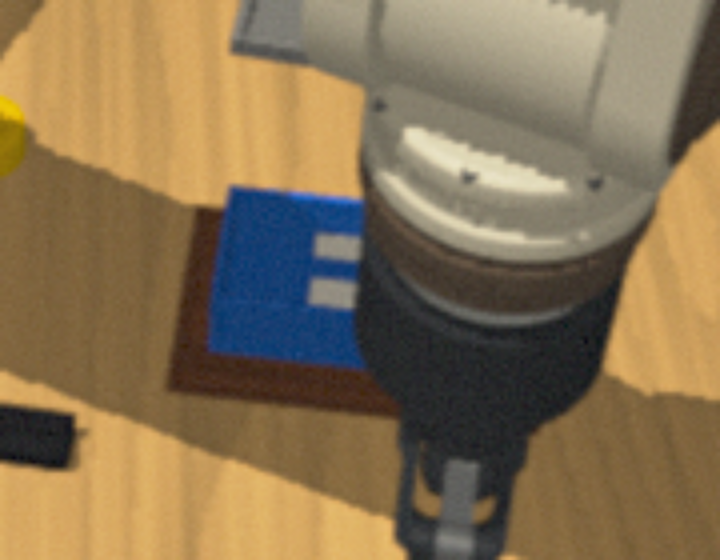

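The carton lies flat in the blue tray (crop 310–360, 235–305). Next I'll grasp the red tray.

>>> carry_out(
  linear=[
    [0,-0.08,-1],
    [0,0,-1],
    [0,0,-1],
    [0,0,-1],
    [0,0,-1],
    [0,0,-1],
    [0,0,-0.6],
    [0,0,-0.4],
    [0,0,0],
    [0,0,0],
  ],
  rotation=[
    [0,0,0],
    [0,0,0],
    [0,0,0],
    [0,0,0],
    [0,0,0],
    [0,0,0],
    [0,0,0],
    [0,0,0],
    [0,0,0],
    [0,0,0],
  ],
  grip=[-1,-1,-1,-1,-1,-1,-1,-1,-1,-1],
)

```text
time: 25.3
ee_pos: [0.6092, -0.3256, 0.0211]
tcp_rot: [-180.0, 0.2, 168.1]
wrist_force: [-0.4, 0.3, 0.6]
opening: 0.0857
grasp_force: 0.0
```

>>> carry_out(
  linear=[
    [0,0,0],
    [0,0,0],
    [0,0,0],
    [0,0,0],
    [0,0,0],
    [0,0,0],
    [0,0,0],
    [0,0,0],
  ],
  rotation=[
    [0,0,0],
    [0,0,0],
    [0,0,0],
    [0,0,0],
    [0,0,0],
    [0,0,0],
    [0,0,0],
    [0,0,0],
  ],
  grip=[1,1,1,1,1,1,1,1],
)

```text
time: 26.1
ee_pos: [0.6094, -0.3257, 0.0215]
tcp_rot: [-180.0, 0.2, 168.2]
wrist_force: [-0.7, -0.4, 6.1]
opening: 0.0657
grasp_force: 35.0
```

>>> carry_out(
  linear=[
    [0,0,0.5],
    [0,0,1],
    [0,0,1],
    [0,0,1],
    [0,0,1],
    [0,0,1],
    [0,0.5,0],
    [0,1,0],
    [0,1,0],
    [0,1,0],
    [0,1,0],
    [0,1,0],
  ],
  rotation=[
    [0,0,0],
    [0,0,0],
    [0,0,0],
    [0,0,0],
    [0,0,0],
    [0,0,0],
    [0,0,0],
    [0,0,0.1],
    [0,0,0.1],
    [0,0,0.14],
    [0,0,0],
    [0,0,0],
  ],
  grip=[1,1,1,1,1,1,1,1,1,1,1,1],
)

```text
time: 27.3
ee_pos: [0.6087, -0.2135, 0.13]
tcp_rot: [180.0, 0.1, 170.9]
wrist_force: [0.6, 0.6, -0.6]
opening: 0.0654
grasp_force: 34.3
```

>>> carry_out(
  linear=[
    [0,1,0],
    [0,1,0],
    [0,1,0],
    [0,1,0],
    [0,0.8,0],
    [0,0.4,0],
    [0,0.1,0],
    [0,0,0],
    [0,0,0],
  ],
  rotation=[
    [0,0,0],
    [0,0,0],
    [0,0,0],
    [0,0,0],
    [0,0,0],
    [0,0,0],
    [0,0,0],
    [0,0,0],
    [0,0,0],
  ],
  grip=[1,1,1,1,1,1,1,1,1],
)

```text
time: 28.2
ee_pos: [0.6088, -0.1101, 0.1301]
tcp_rot: [-180.0, 0.1, 170.9]
wrist_force: [-0.2, 0.3, -0.9]
opening: 0.0649
grasp_force: 34.3
```

Run:
```python
from h import *
todo(.6098,-.1085,.0655,170.9)
im,m,o=wrist("w9"); print(o["opening"])
cv2.imwrite("pics/side9.png",bot.camera("side"));cv2.imwrite("pics/scene9.png",bot.camera("scene"))
```

```text
t 28.2 pos [ 0.6088 -0.1101  0.1301] lin units [ 0.05  0.08 -3.23] tilt units [0.   0.01 0.  ] yaw units 0.01 q [-10.  14.   8.  84.  -0.  -1.]
0.0649286062324983
```

View pics/w9.png

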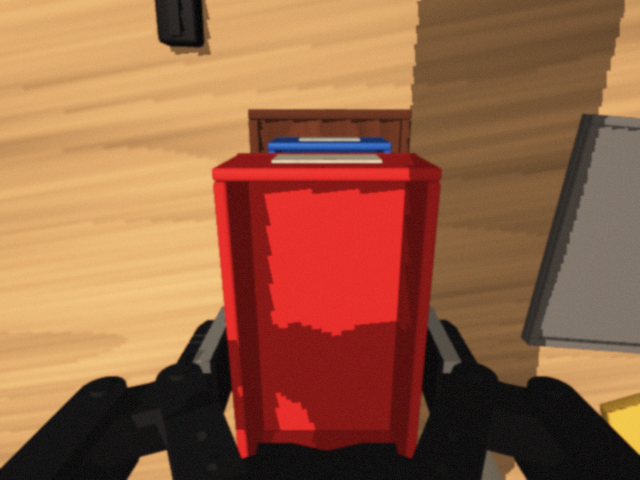

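The red tray hangs exactly as the blue one did when gripped (rim corners 215/440 in both), so the release pose used for blue, (0.6106,-0.1088), is the target. The blue rim shows centred at u≈330.

>>> carry_out(
  linear=[
    [0.09,0.07,-0.5],
    [0,0,-1],
    [0,0,-0.8],
    [0,0,-0.3],
    [0,0,-0.2],
    [0,0,0],
    [0,0,0],
  ],
  rotation=[
    [0,0,0],
    [0,0,0],
    [0,0,0],
    [0,0,0],
    [0,0,0],
    [0,0,0],
    [0,0,0],
  ],
  grip=[1,1,1,1,1,1,1],
)

```text
time: 29.05
ee_pos: [0.611, -0.1081, 0.0749]
tcp_rot: [180.0, 0.1, 170.9]
wrist_force: [-0.1, -0.1, -1.4]
opening: 0.0654
grasp_force: 34.3
```

>>> carry_out(
  linear=[
    [0,0,-0.2],
    [0,0,-0.15],
    [0,0,0],
    [0,0,0],
  ],
  rotation=[
    [0,0,0],
    [0,0,0],
    [0,0,0],
    [0,0,0],
  ],
  grip=[1,1,1,1],
)

```text
time: 29.45
ee_pos: [0.6106, -0.108, 0.0672]
tcp_rot: [180.0, 0.1, 170.9]
wrist_force: [0.7, -0.1, -1.1]
opening: 0.0655
grasp_force: 34.3
```

>>> carry_out(
  linear=[
    [0,-0.02,-0.1],
    [0,0,-0.05],
    [0,0,0],
    [0,0,0],
  ],
  rotation=[
    [0,0,0],
    [0,0,0],
    [0,0,0],
    [0,0,0],
  ],
  grip=[1,1,1,1],
)

```text
time: 29.85
ee_pos: [0.6109, -0.1085, 0.0655]
tcp_rot: [180.0, 0.2, 170.9]
wrist_force: [-2.7, 1.8, 6.9]
opening: 0.0657
grasp_force: 35.1
```

>>> carry_out(
  linear=[
    [0,0,0],
    [0,0,0],
    [0,0,0],
    [0,0,0],
    [0,0,0.5],
    [0,0,1],
    [0,0,1],
    [0,0,1],
    [0,0,1],
    [-0.5,0,1],
    [-1,0.3,1],
    [-1,0.3,0.5],
  ],
  rotation=[
    [0,0,0],
    [0,0,0],
    [0,0,0],
    [0,0,0],
    [0,0,0],
    [0,0,0],
    [0,0,0],
    [0,0,0],
    [0,0,0],
    [0,0,-0.5],
    [0,0,-1],
    [0,0,-1],
  ],
  grip=[-1,-1,-1,-1,-1,-1,-1,-1,-1,-1,-1,-1],
)

```text
time: 31.05
ee_pos: [0.5605, -0.0965, 0.2067]
tcp_rot: [179.9, 0.2, 150.6]
wrist_force: [-0.4, -0.8, 0.8]
opening: 0.0851
grasp_force: 0.0
```

>>> carry_out(
  linear=[
    [-1,0.3,0],
    [-1,0.3,0],
    [-1,0.3,0],
    [-1,0.3,0],
    [-1,0.3,0],
    [-1,0.3,0],
    [-0.3,0.3,0],
    [0,0.2,0],
    [0,0,0],
    [0,0,0],
  ],
  rotation=[
    [0,0,-1],
    [0,0,-1],
    [0,0,-1],
    [0,0,-1],
    [0,0,-1],
    [0,0,-1],
    [0,0,-1],
    [0,0,-1],
    [0,0,-0.75],
    [0,0,0],
  ],
  grip=[-1,-1,-1,-1,-1,-1,-1,-1,-1,-1],
)

```text
time: 32.05
ee_pos: [0.4346, -0.0504, 0.205]
tcp_rot: [179.9, 0.1, 80.8]
wrist_force: [0.6, -0.7, 1.0]
opening: 0.0854
grasp_force: 0.0
```

Run:
```python
from h import *
im,m,o=wrist("w10"); print(o["time"],o["ee_pos"],o["tcp_rot"])
p=proj("wrist",(.437,-.001,.019),m);print(p)
h=blob(im,"yellow",p);r=plane_rect("wrist",h,.019,m);print(r,h.mean(0))
todo(*r[0],.012,80.9)
side=bot.camera("side"); cv2.imwrite("pics/side10.png",side)
h=blob(side,"red",proj("side",(.61,-.108,.08)));print(plane_rect("side",h,.087),cv2.approxPolyDP(h.astype(np.float32),3,True)[:,0].tolist())
```

```text
32.05 [ 0.43461192 -0.05036227  0.20504177] [1.79928519e+02 8.93412059e-02 8.08170119e+01]
(np.float64(319.4752908850696), np.float64(149.75089377768705))Traceback (most recent call last):
  File "<stdin>", line 4, in <module>
  File "h.py", line 19, in blob
    return cv2.convexHull(min(cs,key=lambda c:abs(cv2.pointPolygonTest(c,near,True)) if cv2.pointPolygonTest(c,near,False)<0 else 0))[:,0,:].astype(float)
                          ~~~^^^^^^^^^^^^^^^^^^^^^^^^^^^^^^^^^^^^^^^^^^^^^^^^^^^^^^^^^^^^^^^^^^^^^^^^^^^^^^^^^^^^^^^^^^^^^^^^^^^^^^^
ValueError: min() iterable argument is empty
```

Run:
```python
from h import *
im=cv2.imread("pics/w10.png"); h=cv2.cvtColor(im,cv2.COLOR_BGR2HSV)
print(h[150,240:400:6].tolist()); print(h[90:215:6,319].tolist())
```

```text
[[15, 144, 94], [15, 138, 105], [15, 138, 102], [14, 140, 115], [15, 145, 128], [15, 141, 170], [16, 139, 184], [15, 140, 146], [15, 141, 172], [19, 190, 126], [19, 183, 110], [15, 140, 93], [16, 140, 168], [15, 137, 184], [15, 134, 196], [16, 137, 197], [19, 197, 123], [20, 185, 124], [15, 141, 98], [15, 138, 102], [14, 145, 95], [15, 142, 99], [14, 144, 147], [14, 143, 96], [14, 146, 94], [15, 139, 173], [14, 136, 122]]
[[14, 139, 112], [15, 140, 113], [15, 149, 108], [15, 143, 109], [15, 140, 109], [17, 173, 102], [20, 185, 128], [18, 180, 109], [15, 143, 102], [15, 138, 105], [15, 136, 191], [15, 140, 177], [16, 155, 97], [21, 177, 229], [21, 179, 227], [15, 140, 177], [15, 136, 176], [15, 137, 175], [15, 139, 172], [15, 139, 173], [15, 139, 176]]
```

Partly shaded tape with hue ≈18–21; I'll widen the mask.

```bash
sed -i 's/"yellow":(H>20)&(H<32)&(S>185)/"yellow":(H>16)\&(H<32)\&(S>165)/' h.py
python3 - <<'E'
from h import *
im,m,o=wrist("w11"); p=(319,150)
h=blob(im,"yellow",p);r=plane_rect("wrist",h,.019,m);print(r,cv2.boundingRect(h.astype(np.float32)))
todo(*r[0],.012,80.9)
side=bot.camera("side"); cv2.imwrite("pics/side10.png",side)
h=blob(side,"red",proj("side",(.61,-.108,.08)));print(plane_rect("side",h,.087),cv2.approxPolyDP(h.astype(np.float32),3,True)[:,0].tolist())
# expected silhouette corners for red seated
a=np.deg2rad(-9.1);R=np.array([[np.cos(a),-np.sin(a)],[np.sin(a),np.cos(a)]])
for z in(.049,.087): print(z,[tuple(np.round(proj("side",[*(np.array([.6106,-.1088])+R@[sx*.065,sy*.033]),z]))) for sx,sy in((1,1),(1,-1),(-1,-1),(-1,1))])
E
```

```text
(array([4.35073608e-01, 2.83924103e-04]), 43.03960418701172, 42.6973762512207, -66.0432300567627) (290, 120, 55, 57)
t 32.15 pos [ 0.4347 -0.0505  0.2047] lin units [ 0.02  2.54 -9.64] tilt units [ 0.01  0.   -0.  ] yaw units -0.02 q [ -7. -11.  -9.  92.  -0.  92.]
(array([ 0.60763739, -0.12142665]), 130.8289794921875, 92.33688354492188, -9.054985046386719) [[324.0, 258.0], [396.0, 266.0], [394.0, 306.0], [319.0, 298.0]]
0.049 [(np.float64(395.0), np.float64(279.0)), (np.float64(395.0), np.float64(308.0)), (np.float64(319.0), np.float64(300.0)), (np.float64(323.0), np.float64(271.0))]
0.087 [(np.float64(398.0), np.float64(265.0)), (np.float64(397.0), np.float64(294.0)), (np.float64(319.0), np.float64(286.0)), (np.float64(324.0), np.float64(257.0))]
```

The red tray's outline matches the seated expectation to within 2 px. Tape measured at (0.435, 0.000), 43 mm. Grasping it now.

>>> carry_out(
  linear=[
    [0,0.9,-0.5],
    [0,0.9,-1],
    [0,0.75,-1],
    [0,0,-1],
    [0,0,-1],
    [0,0,-1],
    [0,0,-1],
    [0,0,-1],
    [0,0,-1],
    [0,0,-0.6],
    [0,0,-0.3],
    [0,0,0],
  ],
  rotation=[
    [0,0,0],
    [0,0,0],
    [0,0,0],
    [0,0,0],
    [0,0,0],
    [0,0,0],
    [0,0,0],
    [0,0,0],
    [0,0,0],
    [0,0,0],
    [0,0,0],
    [0,0,0],
  ],
  grip=[-1,-1,-1,-1,-1,-1,-1,-1,-1,-1,-1,-1],
)

```text
time: 33.4
ee_pos: [0.4344, 0.0005, 0.0159]
tcp_rot: [-180.0, 0.1, 80.9]
wrist_force: [0.4, 0.2, 0.6]
opening: 0.0855
grasp_force: 0.0
```

>>> carry_out(
  linear=[
    [0,0,-0.2],
    [0,0,0],
    [0,0,0],
    [0,0,0],
    [0,0,0],
    [0,0,0],
    [0,0,0],
    [0,0,0],
    [0,0,0],
    [0,0,0],
    [0,0,0],
  ],
  rotation=[
    [0,0,0],
    [0,0,0],
    [0,0,0],
    [0,0,0],
    [0,0,0],
    [0,0,0],
    [0,0,0],
    [0,0,0],
    [0,0,0],
    [0,0,0],
    [0,0,0],
  ],
  grip=[-1,-1,1,1,1,1,1,1,1,1,1],
  grip_force=30,
)

```text
time: 34.5
ee_pos: [0.4348, 0.0006, 0.0128]
tcp_rot: [180.0, 0.1, 80.9]
wrist_force: [-2.2, -0.5, 5.2]
opening: 0.043
grasp_force: 30.0
```

>>> carry_out(
  linear=[
    [0,0,0.5],
    [0,0,1],
    [0,0,1],
    [0,0,1],
    [0,0,1],
    [0,0,1],
    [0,0,1],
    [0.5,-0.3,0.9],
    [1,-0.6,0],
    [1,-0.6,0],
    [1,-0.6,0],
    [1,-0.6,0],
  ],
  rotation=[
    [0,0,0],
    [0,0,0],
    [0,0,0],
    [0,0,0],
    [0,0,0],
    [0,0,0],
    [0,0,0],
    [0,0,0],
    [0,0,0],
    [0,0,0],
    [0,0,0],
    [0,0,0],
  ],
  grip=[1,1,1,1,1,1,1,1,1,1,1,1],
)

```text
time: 35.7
ee_pos: [0.5254, -0.054, 0.1608]
tcp_rot: [180.0, 0.1, 80.9]
wrist_force: [-0.5, -1.2, 0.2]
opening: 0.0428
grasp_force: 30.6
```

>>> carry_out(
  linear=[
    [1,-0.6,0],
    [1,-0.6,0],
    [1,-0.6,0],
    [0.8,-0.6,0],
    [0.5,-0.37,0],
    [0,0,0],
    [0,0,0],
  ],
  rotation=[
    [0,0,0],
    [0,0,0],
    [0,0,0],
    [0,0,0],
    [0,0,0],
    [0,0,0],
    [0,0,0],
  ],
  grip=[1,1,1,1,1,1,1],
)

```text
time: 36.4
ee_pos: [0.6103, -0.1087, 0.1602]
tcp_rot: [-180.0, 0.1, 80.9]
wrist_force: [-0.8, 0.2, -0.4]
opening: 0.0432
grasp_force: 30.6
```

Run:
```python
from h import *
todo(.6106,-.1088,.0658,80.9); o=bot.get_obs(); print(o["opening"],o["grasp_force"])
```

```text
t 36.4 pos [ 0.6103 -0.1087  0.1602] lin units [ 0.01 -0.   -4.72] tilt units [ 0.01 -0.01  0.  ] yaw units 0.0 q [-10.  14.  11.  88.  -0.  89.]
0.04316521114722744 30.642604809254408
```

>>> carry_out(
  linear=[
    [0,0,-1],
    [0,0,-1],
    [0,0,-1],
    [0,0,-0.8],
    [0,0,-0.5],
    [0,0,-0.2],
    [0,0,-0.1],
    [0,0,0],
    [0,0,0],
  ],
  rotation=[
    [0,0,0],
    [0,0,0],
    [0,0,0],
    [0,0,0],
    [0,0,0],
    [0,0,0],
    [0,0,0],
    [0,0,0],
    [0,0,0],
  ],
  grip=[1,1,1,1,1,1,1,1,1],
)

```text
time: 37.3
ee_pos: [0.611, -0.1089, 0.069]
tcp_rot: [179.9, 0.1, 80.9]
wrist_force: [0.3, -0.0, -0.1]
opening: 0.043
grasp_force: 30.7
```

>>> carry_out(
  linear=[
    [0,0,-0.13],
    [0,0,0],
    [0,0,0],
    [0,0,0],
    [0,0,0],
    [0,0,0.5],
    [0,0,1],
    [0,0,1],
    [0,0,1],
    [0,0,1],
    [0,0.5,1],
    [0,1,1],
  ],
  rotation=[
    [0,0,0],
    [0,0,0],
    [0,0,0],
    [0,0,0],
    [0,0,0],
    [0,0,0],
    [0,0,0],
    [0,0,0],
    [0,0,0],
    [0,0,0],
    [0,0,0],
    [0,0,0.5],
  ],
  grip=[1,1,-0.35,-0.35,-0.35,-0.35,-0.35,-0.35,-0.35,-1,-1,-1],
)

```text
time: 38.5
ee_pos: [0.6105, -0.0795, 0.1972]
tcp_rot: [180.0, 0.1, 84.8]
wrist_force: [1.7, 0.2, 0.1]
opening: 0.0853
grasp_force: 0.0
```

>>> carry_out(
  linear=[
    [-0.3,1,0.8],
    [-0.3,1,0],
    [-0.3,1,0],
    [-0.3,1,0],
    [-0.3,1,0],
    [-0.3,1,0],
    [-0.3,1,0],
    [-0.3,1,0],
    [-0.3,1,0],
    [-0.3,1,0],
    [-0.3,1,0],
    [-0.3,1,0],
  ],
  rotation=[
    [0,0,0.7],
    [0,0,0.7],
    [0,0,0.7],
    [0,0,0.7],
    [0,0,0.7],
    [0,0,0.7],
    [0,0,0.7],
    [0,0,0.7],
    [0,0,0.7],
    [0,0,0.7],
    [0,0,0.7],
    [0,0,0.7],
  ],
  grip=[-1,-1,-1,-1,-1,-1,-1,-1,-1,-1,-1,-1],
)

```text
time: 39.7
ee_pos: [0.5383, 0.162, 0.2125]
tcp_rot: [180.0, 0.1, 152.3]
wrist_force: [-0.2, 0.3, -0.2]
opening: 0.0852
grasp_force: 0.0
```

>>> carry_out(
  linear=[
    [-0.3,1,0],
    [-0.3,1,0],
    [-0.3,1,0],
    [-0.3,1,0],
    [-0.3,1,0],
    [-0.3,1,0],
    [-0.3,1,0],
    [-0.3,1,0],
    [-0.3,1,0],
    [0,0.4,0],
    [0,0,0],
  ],
  rotation=[
    [0,0,0.7],
    [0,0,0.7],
    [0,0,0.7],
    [0,0,0.7],
    [0,0,0.7],
    [0,0,0.7],
    [0,0,0.6],
    [0,0,0],
    [0,0,0],
    [0,0,0],
    [0,0,0],
  ],
  grip=[-1,-1,-1,-1,-1,-1,-1,-1,-1,-1,-1],
)

```text
time: 40.8
ee_pos: [0.4846, 0.3498, 0.2118]
tcp_rot: [180.0, 0.1, -169.4]
wrist_force: [0.8, 0.5, 0.4]
opening: 0.0856
grasp_force: 0.0
```

Run:
```python
from h import *
im,m,o=wrist("w12"); print(o["ee_pos"],o["tcp_rot"])
p=proj("wrist",(.411,.331,.009),m);print(p)
h=blob(im,"black",(p[0]+40,p[1]));print(cv2.approxPolyDP(h.astype(np.float32),3,True)[:,0].tolist());r=plane_rect("wrist",h,.009,m);print(r)
todo(*r[0],.03,190.35)
S=bot.camera("side");u,v=map(int,proj("side",(.61,-.109,.08)));hy=blob(S,"yellow",proj("side",(.611,-.109,.072)));print(plane_rect("side",hy,.072),plane_rect("side",blob(S,"red",(u,v)),.087))
c=cv2.resize(S[v-60:v+60,u-75:u+75],(375,300)); w=cv2.resize(im,(400,300)); cv2.imwrite("pics/v12.png",np.hstack([c,w]))
```

```text
[0.48456287 0.34980235 0.21184603] [ 1.79988606e+02  1.03902119e-01 -1.69434490e+02]
(np.float64(320.0352894443596), np.float64(114.3883231805736))
[[365.0, 28.0], [360.0, 191.0], [287.0, 192.0], [284.0, 27.0]]
(array([0.41070276, 0.33395975]), 127.77538299560547, 63.873512268066406, 10.284537315368652)
t 40.85 pos [0.4847 0.3491 0.2118] lin units [-3.7  -0.75 -9.09] tilt units [-0.    0.01  0.  ] yaw units -0.02 q [36. 11. 14. 93. -0. 25.]
(array([ 0.61000006, -0.10610933]), 43.03348159790039, 38.10370635986328, -4.06787109375) (array([ 0.60760461, -0.12253118]), 130.57872009277344, 90.20381164550781, -9.104904174804688)
```

View pics/v12.png

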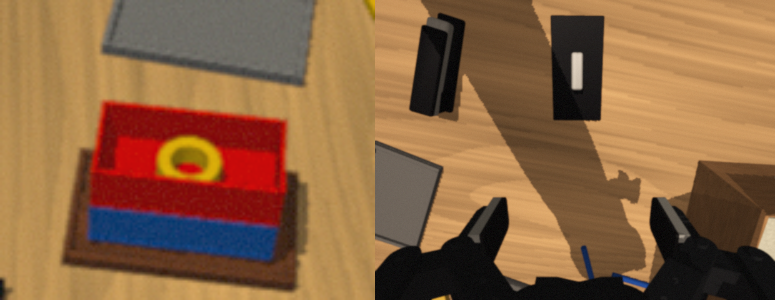

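Left: the tape lies flat in the seated red tray (crop 190,157). Right: the lid is in plain view, fitted at (0.411,0.334), yaw 10.3; the cardboard box is off to the right. I'll check its clearance.

Run:
```python
from h import *
print([ray("side",u,v,0).round(3) for u,v in((295,107),(393,105))], [ray("side",u,v,.15).round(3) for u,v in((288,48),(268,10))])
todo(.4107,.334,.021,190.35)
```

```text
[array([0.504, 0.547, 0.   ]), array([0.766, 0.556, 0.   ])] [array([0.488, 0.578, 0.15 ]), array([0.432, 0.798, 0.15 ])]
t 40.9 pos [0.4849 0.3486 0.2118] lin units [-3.71 -0.73 -9.54] tilt units [-0.    0.01  0.  ] yaw units -0.02 q [36. 11. 14. 93. -0. 25.]
```

Box is at y > 0.54, so there is plenty of clearance. Descending on the lid.

>>> carry_out(
  linear=[
    [-1,-0.2,0],
    [-1,-0.2,-0.5],
    [-1,-0.2,-1],
    [-0.7,-0.12,-1],
    [0,0,-1],
    [0,0,-1],
    [0,0,-1],
    [0,0,-1],
    [0,0,-1],
    [0,0,-1],
    [0,0,-0.5],
    [0,0,0],
  ],
  rotation=[
    [0,0,0],
    [0,0,0],
    [0,0,0],
    [0,0,0],
    [0,0,0],
    [0,0,0],
    [0,0,0],
    [0,0,0],
    [0,0,0],
    [0,0,0],
    [0,0,0],
    [0,0,0],
  ],
  grip=[0,0,0,0,0,0,0,0,0,0,0,0],
)

```text
time: 42.1
ee_pos: [0.4103, 0.3336, 0.0305]
tcp_rot: [-179.9, -0.0, -169.6]
wrist_force: [-0.2, 0.1, 1.1]
opening: 0.0425
grasp_force: 0.0
```

Run:
```python
from h import *
todo(.4107,.334,.021,190.35);print(bot.get_obs()["opening"])
```

```text
t 42.1 pos [0.4103 0.3336 0.0305] lin units [ 0.02  0.02 -0.48] tilt units [ 0.01 -0.   -0.  ] yaw units -0.01 q [ 39.   3. -15.  72.  -0.  29.]
0.04246032611172476
```

>>> carry_out(
  linear=[
    [0,0,-0.4],
    [0,0,0],
    [0,0,0],
    [0,0,0],
    [0,0,0],
    [0,0,0],
    [0,0,0],
    [0,0,0],
    [0,0,0],
    [0,0,0],
    [0,0,0],
  ],
  rotation=[
    [0,0,0],
    [0,0,0],
    [0,0,0],
    [0,0,0],
    [0,0,0],
    [0,0,0],
    [0,0,0],
    [0,0,0],
    [0,0,0],
    [0,0,0],
    [0,0,0],
  ],
  grip=[0,0,1,1,1,1,1,1,1,1,1],
  grip_force=40,
)

```text
time: 43.2
ee_pos: [0.411, 0.3351, 0.0243]
tcp_rot: [180.0, 0.2, -169.5]
wrist_force: [-0.4, -0.5, 6.1]
opening: 0.013
grasp_force: 41.0
```

>>> carry_out(
  linear=[
    [0,0,0.5],
    [0,0,1],
    [0,0,1],
    [0,0,1],
    [0,0,1],
    [0,0,1],
    [0,0,1],
    [0,-0.5,1],
    [0.4,-1,0.5],
    [0.4,-1,0],
    [0.4,-1,0],
    [0.4,-1,0],
  ],
  rotation=[
    [0,0,0],
    [0,0,0],
    [0,0,0],
    [0,0,0],
    [0,0,0],
    [0,0,0],
    [0,0,0],
    [0,0,0],
    [0,0,-0.2],
    [0,0,-0.2],
    [0,0,-0.2],
    [0,0,-0.2],
  ],
  grip=[1,1,1,1,1,1,1,1,1,1,1,1],
)

```text
time: 44.4
ee_pos: [0.4427, 0.2439, 0.184]
tcp_rot: [180.0, 0.1, -176.0]
wrist_force: [0.6, -0.5, -0.5]
opening: 0.0128
grasp_force: 40.2
```

>>> carry_out(
  linear=[
    [0.5,-1,0],
    [0.5,-1,0],
    [0.5,-1,0],
    [0.5,-1,0],
    [0.5,-1,0],
    [0.5,-1,0],
    [0.5,-1,0],
    [0.5,-1,0],
    [0.5,-1,0],
    [0.5,-1,0],
    [0.5,-1,0],
    [0.5,-1,0],
  ],
  rotation=[
    [0,0,-0.2],
    [0,0,-0.2],
    [0,0,-0.2],
    [0,0,-0.2],
    [0,0,-0.2],
    [0,0,-0.2],
    [0,0,-0.2],
    [0,0,-0.2],
    [0,0,0],
    [0,0,0],
    [0,0,0],
    [0,0,0],
  ],
  grip=[1,1,1,1,1,1,1,1,1,1,1,1],
)

```text
time: 45.6
ee_pos: [0.5627, 0.0039, 0.1838]
tcp_rot: [180.0, 0.1, 171.3]
wrist_force: [-0.1, 1.0, -0.7]
opening: 0.0128
grasp_force: 40.1
```

>>> carry_out(
  linear=[
    [0.5,-1,0],
    [0.5,-1,0],
    [0.5,-1,0],
    [0.5,-1,0],
    [0.4,-1,0],
    [0,-0.6,0],
    [0,0,0],
    [0,0,0],
  ],
  rotation=[
    [0,0,0],
    [0,0,0],
    [0,0,0],
    [0,0,0],
    [0,0,0],
    [0,0,0],
    [0,0,0],
    [0,0,0],
  ],
  grip=[1,1,1,1,1,1,1,1],
)

```text
time: 46.4
ee_pos: [0.6102, -0.1069, 0.1837]
tcp_rot: [180.0, 0.1, 171.3]
wrist_force: [0.3, 0.4, -1.0]
opening: 0.0128
grasp_force: 40.1
```

Run:
```python
from h import *
todo(.6106,-.1088,.1073,170.9); o=bot.get_obs(); print(o["opening"],o["grasp_force"])
im,m,o=wrist("w13")
# lid plate underside in hand: z = tcp-.0243+.004..009
h=blob(im,"black",proj("wrist",(o["ee_pos"][0]-.05,o["ee_pos"][1]+.008,o["ee_pos"][2]-.0153),m));print(cv2.approxPolyDP(h.astype(np.float32),3,True)[:,0].tolist())
hr=blob(im,"red",proj("wrist",(.555,-.1,.087),m));print(cv2.approxPolyDP(hr.astype(np.float32),3,True)[:,0].tolist())
```

```text
t 46.4 pos [ 0.6102 -0.1069  0.1837] lin units [ 0.02 -0.1  -3.82] tilt units [-0.    0.01 -0.  ] yaw units -0.05 q [-10.  14.  14.  90.   0.  -1.]
0.012848807789738377 40.122249126434326
[[628.0, 479.0], [0.0, 479.0], [0.0, 400.0], [244.0, 153.0], [413.0, 154.0]]
[[383.0, 142.0], [380.0, 151.0], [266.0, 150.0], [266.0, 140.0], [273.0, 135.0], [374.0, 134.0]]
```

View pics/w13.png

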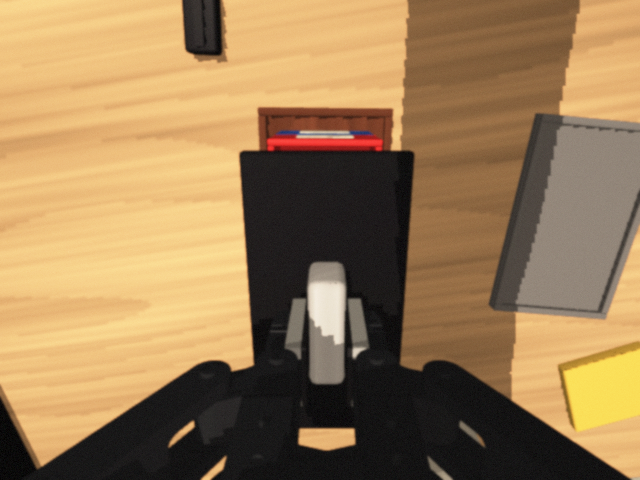

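The lid hangs level: its edge runs (244,153)–(413,154) and the red rim edge is at (266..383, ~141). I'll compare the two end edges.

Run:
```python
from h import *
m=bot.camera_model("wrist");f=lambda u,v,z:ray("wrist",u,v,z,m)
for a,b,z in(((243,152.5),(413.5,153),.1684),((266,141.5),(383,142.5),.087)):
    p,q=f(*a,z),f(*b,z); print(((p+q)/2).round(4),np.linalg.norm(p-q).round(4),np.degrees(np.arctan2(*(q-p)[:2])).round(1))
```

```text
[ 0.5455 -0.096   0.1684] 0.0635 8.9
[ 0.5481 -0.0981  0.087 ] 0.0667 9.2
```

>>> carry_out(
  linear=[
    [0.09,-0.1,-0.5],
    [0,0,-1],
    [0,0,-1],
    [0,0,-0.6],
    [0,0,-0.3],
    [0,0,0],
    [0,0,0],
  ],
  rotation=[
    [0,0,-0.05],
    [0,0,0],
    [0,0,0],
    [0,0,0],
    [0,0,0],
    [0,0,0],
    [0,0,0],
  ],
  grip=[1,1,1,1,1,1,1],
)

```text
time: 47.15
ee_pos: [0.6127, -0.1092, 0.1163]
tcp_rot: [180.0, 0.1, 170.9]
wrist_force: [-0.3, -0.6, -0.4]
opening: 0.0128
grasp_force: 40.1
```

>>> carry_out(
  linear=[
    [0,0,-0.15],
    [0,0,-0.15],
    [0,0,0],
    [0,0,0],
  ],
  rotation=[
    [0,0,0],
    [0,0,0],
    [0,0,0],
    [0,0,0],
  ],
  grip=[1,1,1,1],
)

```text
time: 47.55
ee_pos: [0.6124, -0.1093, 0.1096]
tcp_rot: [180.0, 0.1, 170.9]
wrist_force: [0.4, -0.6, -0.2]
opening: 0.0128
grasp_force: 40.1
```

>>> carry_out(
  linear=[
    [0,0,-0.1],
    [0,0,-0.06],
    [0,0,0],
    [0,0,0],
  ],
  rotation=[
    [0,0,0],
    [0,0,0],
    [0,0,0],
    [0,0,0],
  ],
  grip=[1,1,1,1],
)

```text
time: 47.95
ee_pos: [0.6126, -0.1093, 0.1073]
tcp_rot: [180.0, 0.2, 170.9]
wrist_force: [-1.7, 0.1, 4.8]
opening: 0.013
grasp_force: 40.8
```

>>> carry_out(
  linear=[
    [0,0,0],
    [0,0,0],
    [0,0,0],
    [0,0,0],
    [0,0,0.4],
    [0,0,1],
    [0,0,1],
    [0,0,1],
    [0,0,1],
    [0,1,1],
    [0,1,0],
    [0,1,0],
  ],
  rotation=[
    [0,0,0],
    [0,0,0],
    [0,0,0],
    [0,0,0],
    [0,0,0],
    [0,0,0],
    [0,0,0],
    [0,0,0],
    [0,0,0],
    [0,0,0],
    [0,0,0],
    [0,0,0],
  ],
  grip=[0,0,0,0,0,0,0,0,0,0,0,0],
)

```text
time: 49.15
ee_pos: [0.6128, -0.0488, 0.2159]
tcp_rot: [180.0, 0.2, 170.9]
wrist_force: [-0.2, 0.2, -0.0]
opening: 0.0425
grasp_force: 0.0
```

>>> carry_out(
  linear=[
    [0,1,0],
    [0,1,0],
    [0,1,0],
    [0,1,0],
    [0,1,0],
    [0,1,0],
    [0,1,0],
    [0,0,0],
    [0,0,0],
  ],
  rotation=[
    [0,0,0],
    [0,0,0],
    [0,0,0],
    [0,0,0],
    [0,0,0],
    [0,0,0],
    [0,0,0],
    [0,0,0],
    [0,0,0],
  ],
  grip=[0,0,0,0,0,0,0,0,0],
)

```text
time: 50.05
ee_pos: [0.6124, 0.0908, 0.2148]
tcp_rot: [180.0, 0.1, 170.9]
wrist_force: [0.6, -0.3, -0.0]
opening: 0.0428
grasp_force: 0.0
```

Run:
```python
from h import *
S=bot.camera("side");C=bot.camera("scene")
a=np.deg2rad(-9.1);R=np.array([[np.cos(a),-np.sin(a)],[np.sin(a),np.cos(a)]])
for n,im in(("side",S),("scene",C)):
    cv2.imwrite(f"pics/{n}_end.png",im)
    h=blob(im,"black",proj(n,(.61,-.13,.092)));print(n,cv2.approxPolyDP(h.astype(np.float32),3,True)[:,0].tolist(),plane_rect(n,h,.092))
    print([tuple(np.round(proj(n,[*(np.array([.6115,-.109])+R@[sx*.065,sy*.033]),.092])).astype(int).tolist()) for sx,sy in((1,1),(1,-1),(-1,-1),(-1,1))])
u,v=map(int,proj("side",(.61,-.109,.08)));u2,v2=map(int,proj("scene",(.61,-.109,.08)))
cv2.imwrite("pics/end.png",np.hstack([cv2.resize(S[v-60:v+60,u-75:u+75],(375,300)),cv2.resize(C[v2-60:v2+60,u2-75:u2+75],(375,300))]))
```

```text
side [[327.0, 258.0], [398.0, 265.0], [398.0, 293.0], [323.0, 285.0]] (array([ 0.61214575, -0.11291956]), 126.63007354736328, 63.72916793823242, -8.961357116699219)
[(399, 263), (398, 292), (320, 284), (325, 255)]
scene [[281.0, 234.0], [295.0, 284.0], [257.0, 289.0], [246.0, 264.0], [249.0, 237.0]] (array([ 0.6179856 , -0.11438196]), 130.0477294921875, 75.29365539550781, -7.187217712402344)
[(294, 281), (255, 287), (246, 234), (282, 230)]
```

View pics/end.png

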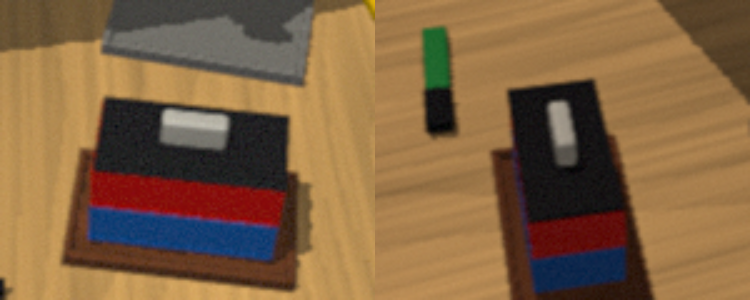

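The stack shows blue, red and lid flush and level in both views, so I'm handing it in.

```bash
python3 -c "
from workcell import bot
print(bot.job_done())"
```

```text
the job is handed in; nothing more can be done
None
```

The organiser is built on the dark-wood dock (blue tray, carton, red tray, tape, lid) and was handed in at about 50 s; the last camera views show it flush and level, but the hand-in call returned no verdict.

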